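# Find the rocking corner of the tube-rack plate and shim it

### The job

The aluminium plate that carries the small tube rack rocks at one corner. Press down on its corners with a closed fingertip, one after another, until you find the one that gives, then press the yellow-padded shim beside that corner down until it lies fully flat. Leave the other three shims alone, and do not pick up or shift the racks, vial, jars or marker.

Things in the scene. Friction and masses are not known exactly. Their poses are not given: they have to be found in the camera images.
- plate: Aluminium plate, 200 x 200 x 8 mm, black mat on its middle, on a white stage (330 mm wide, 35 mm high) turned up to 0.3 rad. Origin: centre of its underside, 65 mm above the table; z up, x ahead, y left along its edges. On a sprung centre pivot, level at rest. Three corners, by chance, bear on hidden feet and do not give; under the fourth is a 7 mm gap.
- corner_a (a point): Dark disc on the plate's top face, 73 mm above the table, at its near left corner (near = -x, left = +y of the plate), 17 mm in from both edges: press here, straight down. A bearing corner stays put; the rocking one sinks about 7 mm (about 4 N to the bottom, plate tilting 0.06 rad) and springs back when let go.
- corner_b (a point): Dark disc on the plate's top face, 73 mm above the table, at its near right corner (near = -x, left = +y of the plate), 17 mm in from both edges: press here, straight down. A bearing corner stays put; the rocking one sinks about 7 mm (about 4 N to the bottom, plate tilting 0.06 rad) and springs back when let go.
- corner_c (a point): Dark disc on the plate's top face, 73 mm above the table, at its far right corner (near = -x, left = +y of the plate), 17 mm in from both edges: press here, straight down. A bearing corner stays put; the rocking one sinks about 7 mm (about 4 N to the bottom, plate tilting 0.06 rad) and springs back when let go.
- corner_d (a point): Dark disc on the plate's top face, 73 mm above the table, at its far left corner (near = -x, left = +y of the plate), 17 mm in from both edges: press here, straight down. A bearing corner stays put; the rocking one sinks about 7 mm (about 4 N to the bottom, plate tilting 0.06 rad) and springs back when let go.
- pad_a (a point): Top centre of the yellow pad (24 x 26 mm) of shim_a, the hinged steel tab left of the near left corner. At the start it slopes up and out, pad about 77 mm above the table. Pressed straight down with 3 to 5 N it sinks 13 mm until flat on its black stop (pad 64 mm above the table), stays, and fills the gap. At a bearing corner it is clamped: gives about 4 mm, blocks, stays.
- pad_b (a point): Top centre of the yellow pad (24 x 26 mm) of shim_b, the hinged steel tab right of the near right corner. At the start it slopes up and out, pad about 77 mm above the table. Pressed straight down with 3 to 5 N it sinks 13 mm until flat on its black stop (pad 64 mm above the table), stays, and fills the gap. At a bearing corner it is clamped: gives about 4 mm, blocks, stays.
- pad_c (a point): Top centre of the yellow pad (24 x 26 mm) of shim_c, the hinged steel tab right of the far right corner. At the start it slopes up and out, pad about 77 mm above the table. Pressed straight down with 3 to 5 N it sinks 13 mm until flat on its black stop (pad 64 mm above the table), stays, and fills the gap. At a bearing corner it is clamped: gives about 4 mm, blocks, stays.
- pad_d (a point): Top centre of the yellow pad (24 x 26 mm) of shim_d, the hinged steel tab left of the far left corner. At the start it slopes up and out, pad about 77 mm above the table. Pressed straight down with 3 to 5 N it sinks 13 mm until flat on its black stop (pad 64 mm above the table), stays, and fills the gap. At a bearing corner it is clamped: gives about 4 mm, blocks, stays.
- shim_a (a joint): Angle of shim_a (rad): 0 to 0.03 at the start (sloping up), 0.40 pressed fully flat.
- shim_b (a joint): Angle of shim_b (rad): 0 to 0.03 at the start (sloping up), 0.40 pressed fully flat.
- shim_c (a joint): Angle of shim_c (rad): 0 to 0.03 at the start (sloping up), 0.40 pressed fully flat.
- shim_d (a joint): Angle of shim_d (rad): 0 to 0.03 at the start (sloping up), 0.40 pressed fully flat.
- microrack: Small blue rack of 15 short capped tubes, 54 x 86 mm, 42 mm high, loose on the middle of the plate; a bystander to be left where it stands. Origin: centre of its underside.
- vial: Small red-capped vial, 24 mm across, 42 mm high, loose on the plate; a bystander to be left where it stands. Origin: centre of its underside.
- rack_left: Blue rack of 16 lilac and red capped sample tubes, 98 x 98 mm, 105 mm high, on the table to the left; a bystander to be left where it stands. Origin: centre of its underside.
- rack_right: Blue rack of 20 yellow-capped sample tubes, 98 x 121 mm, 105 mm high, on the table to the right; a bystander to be left where it stands. Origin: centre of its underside.
- specimen_jar: Yellow-capped specimen jar, 56 mm across, 70 mm high, on the table to the right; a bystander to be left where it stands. Origin: centre of its underside.
- marker: White and blue marker pen, 130 mm long, 15 mm thick, lying on the table to the left; a bystander to be left where it stands. Origin: centre of its underside.
- reagent: Green-capped jar, 60 mm across, 90 mm high, on the table to the far left; a bystander to be left where it stands. Origin: centre of its underside.

How it is judged (in metres and radians):
On the way:
1. the rocking corner is pressed down by the fingers (plate tilted over 0.03 rad) while no shim has been pressed (angle between plate's own z axis and vertical above 0.03 rad and contact force between the fingers and plate above 0.5 N and value of joint each of shim_a, shim_b, shim_c, shim_d below 0.07 rad), for 0.1 s.
At the end, for the whole second after the job is handed in: Exactly one shim, that of the rocking corner (no other can go flat), is pressed flat (over 0.35 rad), the other three are still up (under 0.07 rad), the plate is level within 0.015 rad, and every bystander is within 30 mm of its start (((value of joint shim_a above 0.35 rad and value of joint each of shim_b, shim_c, shim_d below 0.07 rad) or (value of joint shim_b above 0.35 rad and value of joint each of shim_a, shim_c, shim_d below 0.07 rad) or (value of joint shim_c above 0.35 rad and value of joint each of shim_a, shim_b, shim_d below 0.07 rad) or (value of joint shim_d above 0.35 rad and value of joint each of shim_a, shim_b, shim_c below 0.07 rad)) and angle between plate's own z axis and vertical below 0.015 rad and distance of each of microrack, vial, rack_left, rack_right, specimen_jar, marker, reagent from where it was at the start of the episode below 0.03 m); the robot touches nothing.
It fails at once if two shims have been pressed (over 0.07 rad each) (value of joint each of shim_a, shim_b above 0.07 rad or value of joint each of shim_a, shim_c above 0.07 rad or value of joint each of shim_a, shim_d above 0.07 rad or value of joint each of shim_b, shim_c above 0.07 rad or value of joint each of shim_b, shim_d above 0.07 rad or value of joint each of shim_c, shim_d above 0.07 rad).
It fails at once if a rack, vial, jar or marker is lifted, carried or shifted more than 30 mm (distance of any of microrack, vial, rack_left, rack_right, specimen_jar, marker, reagent from where it was at the start of the episode above 0.03 m).
It also fails if it takes over 45 s, if anything falls off the work surface, if the arm or the gripper's body presses on something with over 40 N, if the wrist force passes 120 N, or if a joint passes its speed limit or range.

### The arm

A 7-joint arm with a two-finger parallel gripper is mounted at the origin on the work surface. World frame = base frame: x ahead of the robot, y to its left, z up, the work surface at z = 0. Lengths are in mm, angles in rad, forces in N, time in s.
With the tool pointing down it reaches from about 400 to 875 mm from the base axis. Payload 4.4 kg.
Tool frame: the origin (TCP) lies midway between the tips of the shut fingers; the grasp point (between the pads) lies 19 mm behind it; z points along the fingers, y is the direction in which the jaws open and shut (so a half turn about z gives the same grasp; the last joint's range is limited). The gripper opens to 85 mm and grips with 20 to 120 N. Pads are 22 mm wide; open, the fingers measure 114 mm over their backs; the gripper's body (76 mm by 85 mm) begins 54 mm behind the grasp point. The pads swing forward as they close: fully open they stand 13 mm farther back than shut.
Start: joints at [1.24, 0.628, 0.038, 1.517, -0.027, 0.996, -0.02], TCP at [170.143, -627.351, 231.313] pointing down, gripper open.
Joint ranges: [-3.06, 3.06], [-0.37, 2.12], [-1.25, 1.32], [0.18, 2.47], [-1.1, 4.24], [0.23, 1.98], [-2.94, 2.94]. Speed limits (rad/s): [2.57, 2.57, 3.14, 3.14, 3.14, 3.14, 3.14].

### API

Orientations are given as [roll, pitch, yaw] about the fixed x, y, z axes, in that order (R = Rz(yaw) Ry(pitch) Rx(roll)).
In Python, from cell import * gives the robot as it stands. The module is installed in compiled form; this text tells all that it offers.
- The arm moves only by the tool move_arm, never from a script. Its argument "series" is a list of rows, each a list of 2 entries, a list of its own where there are three numbers: the shift along the tool's x, y, z in m, then the turn about the tool's z in rad. In form: [[[x, y, z], yaw], ...]. A call has 1 to 5 rows; each row is the pose to reach, as a shift and turn from the pose measured when the call began, along the tool's axes at that moment; what a row does not reach only later rows make up. A row lasts 1/8 s, in which the tool goes at most 62.5 mm and 10.7 degrees, less where a joint would pass 70% of its speed; a pose out of reach is approached as far as the arm can. A call with a gripper value outside its range is refused whole. "claw" is the opening, from 0 (shut) to 1 (fully open), set as the call begins (left out, the last holds). The fingers move at their own pace and stop on an object; the grip force is fixed at half the most. Time passes only in rows, so rows that repeat a pose let the fingers close. It gives the time, the measured TCP pose, the force and the opening at its end, in the units of the state.
- read_state(): the state, without advancing time (a new reading comes with each control period).
- get_image(name): name is "scene" or "top"; returns the picture (480x640x3 uint8, blue, green, red); there is no depth.
- camera_model(name): a dict with "fov_y" (degrees; the focal length in pixels is half the picture's height over the tangent of half this angle, whatever the lens; pixels are square), "cx", "cy" (the principal point, pixels), "pose" (4x4, takes a point from camera to world coordinates). Camera axes: x right, y down, z forward; pixel columns grow to the right and rows downward; lengths in mm; the calibration is good to about 2 mm. A picture is of the moment at which its call begins. camera_model takes no time and is no camera call.
- finish_job(): hands the job in, once; it reports no verdict.
The state is a dict: "clock": time; "qpos": joint angles; "qd": joint speeds; "tau": joint torques, N m; "eef_pos": TCP position; "tool_rot": TCP orientation; "force": force on the tool from outside, world axes, zero at the start; "torque": the same for the moment, N m; "width": finger opening in mm.
Only numpy, scipy, OpenCV 4.12 (cv2) and the standard library are available. Lean on these libraries where they do the work, as an engineer would, in place of code of your own. Each camera call takes 0.05 s, during which the arm holds its last target. There are 200 camera calls.

## Working session

There is one attempt and no reset: what is moved stays moved. The work goes in short steps, Python scripts to look and compute and a tool call to move; the robot and the scene stay as the last step left them, time stands still between calls to the robot, and variables do not carry over. Pictures are saved under pics/ and viewed, about 8 in all and at most 12, crops included, and the job is handed in when it is done.

Besides the shell and the picture viewer there is one more tool, called after "Call:" as name([rows], argument=value, ...), one row to a line, values as JSON. move_arm: Moves the arm, as the interface text tells. Its arguments: {"type":"object","properties":{"series":{"type":"array"},"claw":{"type":"number"}},"required":["series"]}

```bash
mkdir -p pics
python3 - <<'E'
from cell import *
import cv2,numpy as np
for n in("top","scene"):
    cv2.imwrite(f"pics/{n}0.png",get_image(n)); m=camera_model(n); print(n,m["fov_y"],m["cx"],m["cy"],np.round(m["pose"],3).tolist())
s=read_state(); print({k:np.round(v,3).tolist() for k,v in s.items()})
E
```

```text
top 51.270814381931345 321.27643786348705 242.269776458964 [[0.009, -0.994, 0.106, 406.01], [-1.0, -0.009, -0.005, 3.019], [0.006, -0.106, -0.994, 1154.958], [0.0, 0.0, 0.0, 1.0]]
scene 57.84651155177297 317.5826030109447 234.34430655297245 [[0.447, 0.673, -0.589, 1117.681], [0.894, -0.348, 0.281, -270.585], [-0.016, -0.652, -0.758, 820.816], [0.0, 0.0, 0.0, 1.0]]
{'clock': 0.1, 'qpos': [1.24, 0.629, 0.038, 1.518, -0.027, 0.996, -0.02], 'qd': [-0.001, -0.002, 0.002, -0.003, -0.001, -0.0, -0.0], 'tau': [0.004, -56.454, 1.231, -19.398, 0.011, 0.005, 0.0], 'eef_pos': [169.99, -626.807, 230.47], 'tool_rot': [-3.14, 0.0, 0.265], 'force': [-0.319, -0.246, 0.18], 'torque': [-0.035, -0.041, 0.019], 'width': 85.564}
```

View pics/top0.png

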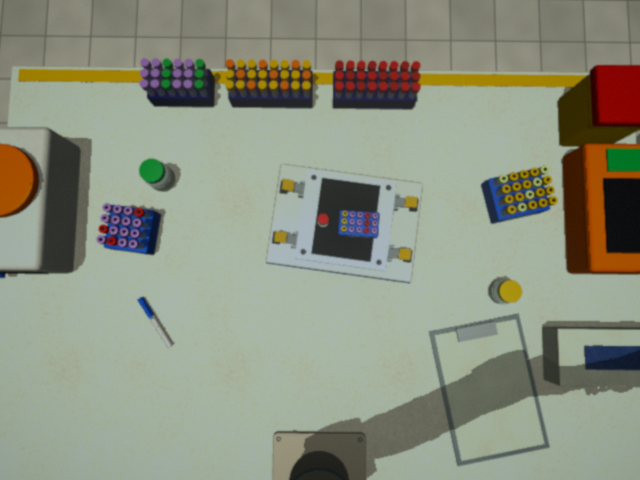

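View pics/scene0.png

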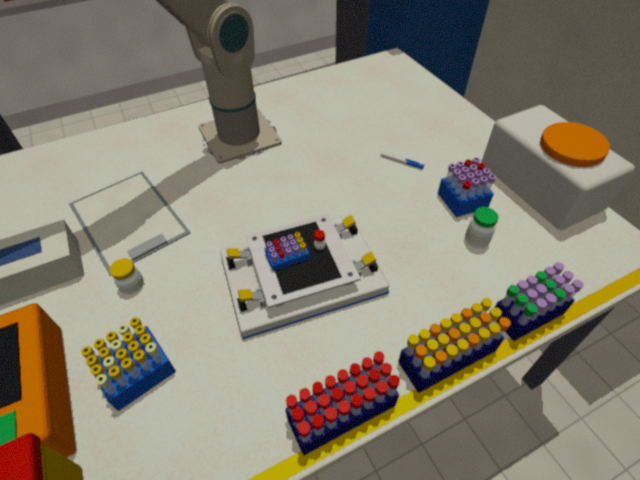

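The top view shows the plate centred near (347,220), with discs near (314,177), (390,187), (379,262) and (303,251). The pads are near (288,185), (411,202), (404,254) and (280,237). The scene view agrees with this. Next I'll measure them.

```bash
cat > h.py <<'E'
import cv2,numpy as np
from cell import *
def ray(n,uv,z):
    m=camera_model(n); f=240/np.tan(np.radians(m["fov_y"]/2)); P=np.array(m["pose"])
    d=P[:3,:3]@np.array([(uv[0]-m["cx"])/f,(uv[1]-m["cy"])/f,1]); o=P[:3,3]
    return (o+d*(z-o[2])/d[2])[:2]
def proj(n,p):
    m=camera_model(n); f=240/np.tan(np.radians(m["fov_y"]/2)); P=np.array(m["pose"])
    c=P[:3,:3].T@(np.array(p)-P[:3,3]); return np.array([m["cx"]+f*c[0]/c[2],m["cy"]+f*c[1]/c[2]])
def blobs(mask,a0,a1):
    n,l,s,c=cv2.connectedComponentsWithStats(mask.astype(np.uint8),connectivity=8)
    return [(c[i],s[i,4]) for i in range(1,n) if a0<=s[i,4]<=a1]
E
python3 - <<'E'
from h import *
im=cv2.imread("pics/top0.png"); hsv=cv2.cvtColor(im,cv2.COLOR_BGR2HSV); g=cv2.cvtColor(im,cv2.COLOR_BGR2GRAY).astype(float)
D=[]
for n,(u,v) in zip("dcba",[(314,177),(390,187),(379,262),(303,251)]):
    w=np.clip(150-g[v-6:v+7,u-6:u+7],0,None); yy,xx=np.mgrid[v-6:v+7,u-6:u+7]
    c=np.array([(w*xx).sum(),(w*yy).sum()])/w.sum(); p=ray("top",c,73); D.append(p); print(n,c.round(1),p.round(1),int((w>0).sum()))
D=np.array(D); print("centre",D.mean(0).round(1),"sides",[np.linalg.norm(D[i]-D[i-1]).round(1) for i in range(4)])
e=(D[0]-D[3])+(D[1]-D[2]); yaw=np.arctan2(e[1],e[0]); print("yaw",yaw)
R=np.array([[np.cos(yaw),-np.sin(yaw)],[np.sin(yaw),np.cos(yaw)]]); C=D.mean(0)
for n,s in zip("dcba",[(1,1),(1,-1),(-1,-1),(-1,1)]): print("fit",n,(C+R@(83*np.array(s))).round(1))
m=(hsv[...,0]>18)&(hsv[...,0]<34)&(hsv[...,1]>120)&(hsv[...,2]>90)
m[:160]=0;m[290:]=0;m[:,:262]=0;m[:,430:]=0
for c,a in blobs(m,25,400):
    p=ray("top",c,77); print("pad",c.round(1),a,p.round(1),"plate",(R.T@(p-C)).round(1))
cr=im[155:290,255:430]; cv2.imwrite("pics/crop.png",cv2.resize(cr,None,fx=4.4,fy=4.4,interpolation=cv2.INTER_CUBIC))
for z in(77,):
  r=im[200:240,310:390]
m=((hsv[...,0]<8)|(hsv[...,0]>172))&(hsv[...,1]>120); m[:205]=0;m[235:]=0;m[:,:312]=0;m[:,332:]=0
for c,a in blobs(m,25,400): print("vial",(R.T@(ray("top",c,115)-C)).round(1))
E
```

```text
d [313.4 177. ] [666.   16.2] 26
c [388.1 187.2] [ 644.7 -148.5] 30
b [378.5 261.9] [ 479.7 -126.8] 28
a [302.8 251.3] [501.3  37.6] 31
centre [572.9 -55.4] sides [np.float64(166.2), np.float64(166.1), np.float64(166.4), np.float64(165.7)]
yaw -0.13017186788257562
fit d [666.   16.1]
fit c [ 644.4 -148.5]
fit b [ 479.9 -126.9]
fit a [501.4  37.7]
pad [287.4 184.8] 125 [646.9  73.1] plate [ 56.7 137. ]
pad [410.9 201.8] 124 [ 611.7 -197.7] plate [  56.9 -136.1]
pad [279.8 236.4] 125 [532.8  87.8] plate [-58.4 136.7]
pad [404.5 253.8] 124 [ 497.3 -182.8] plate [ -58.4 -136.2]
vial [-11.5  49.1]
```

View pics/crop.png

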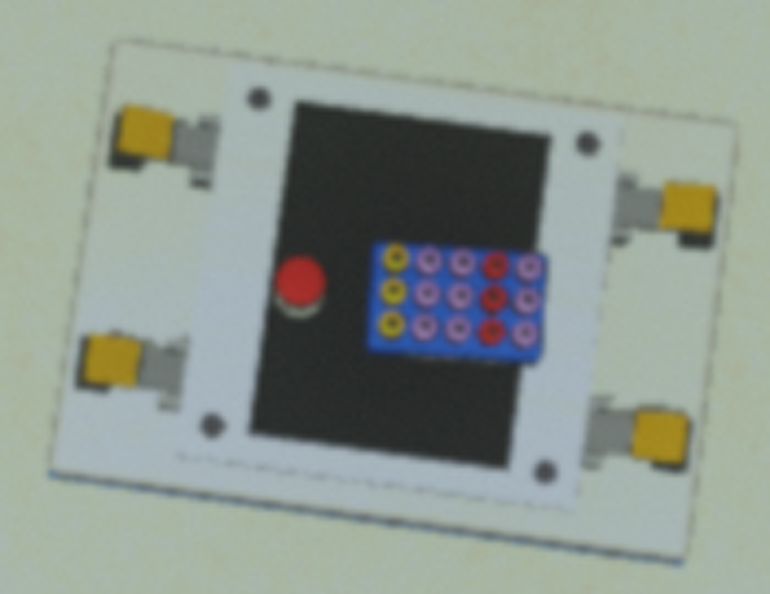

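The disc fit is consistent: sides are 166 mm and the pads are symmetric at (±57, ±136) in the plate frame. I'll set the tool yaw to the plate yaw (-0.13), close the claw and go above corner b first.

```bash
cat >> h.py <<'E'
from scipy.spatial.transform import Rotation as Ro
T=dict(d=(666,16.1),c=(644.4,-148.5),b=(479.9,-126.9),a=(501.4,37.7),pd=(646.9,73.1),pc=(611.7,-197.7),pa=(532.8,87.8),pb=(497.3,-182.8))
def go(k,z):
    s=read_state(); R=Ro.from_euler("xyz",s["tool_rot"]).as_matrix()
    d=R.T@(np.array([*T[k],z])-s["eef_pos"])/1000
    print(k,z,d.round(4),"turn",round(s["tool_rot"][2]+.13,3),"clock",s["clock"],"F",np.round(s["force"],1),"pos",np.round(s["eef_pos"],1))
E
python3 -c "
from h import *
go('b',200)"
```

```text
b 200 [ 0.4299 -0.4013  0.0311] turn 0.395 clock 0.1 F [-0.3 -0.2  0.2] pos [ 170.  -626.8  230.5]
```

Call:
move_arm([
  [[0.04,-0.037,0],0.08],
  [[0.08,-0.075,0],0.16],
  [[0.12,-0.112,0],0.24],
  [[0.16,-0.149,0],0.32],
  [[0.2,-0.187,0],0.395],
], claw=0)

```text
clock: 0.72
eef_pos: [314.8, -392.2, 230.6]
tool_rot: [-3.14, 0.001, -0.133]
force: [1.1, 0.2, -0.2]
width: 0.0
```

```bash
python3 -c "
from h import *
go('b',200)"
```

```text
b 200 [ 0.1285 -0.2848  0.0311] turn -0.003 clock 0.725 F [ 1.1  0.2 -0.2] pos [ 314.8 -392.2  230.6]
```

Call:
move_arm([
  [[0.02,-0.05,0],0],
  [[0.045,-0.1,0],0],
  [[0.07,-0.155,0],0],
  [[0.09,-0.21,0],0],
  [[0.11,-0.25,0.01],0],
])

```text
clock: 1.35
eef_pos: [458.2, -156.5, 221.3]
tool_rot: [-3.139, -0.001, -0.131]
force: [0.0, -0.4, 0.5]
width: 0.0
```

```bash
python3 -c "
from h import *
go('b',85)"
```

```text
b 85 [ 0.0176 -0.0318  0.1364] turn -0.001 clock 1.35 F [ 0.  -0.4  0.5] pos [ 458.2 -156.5  221.3]
```

Call:
move_arm([
  [[0.0176,-0.0318,0.01],0],
  [[0.0176,-0.0318,0.06],0],
  [[0.0176,-0.0318,0.1],0],
  [[0.0176,-0.0318,0.131],0],
  [[0.0176,-0.0318,0.131],0],
])

```text
clock: 1.98
eef_pos: [477.9, -126.4, 88.4]
tool_rot: [-3.139, 0.005, -0.131]
force: [-0.4, 0.1, 0.9]
width: 0.0
```

Run:
```python
from h import *
go('b',68)
im=get_image("scene"); u,v=proj("scene",(573,-55,80)).astype(int)
cv2.imwrite("pics/s1.png",cv2.resize(im[v-90:v+90,u-120:u+120],None,fx=3.3,fy=3.3,interpolation=cv2.INTER_CUBIC))
```

```text
b 68 [0.0021 0.0003 0.0204] turn -0.001 clock 1.975 F [-0.4  0.1  0.9] pos [ 477.9 -126.4   88.4]
```

View pics/s1.png

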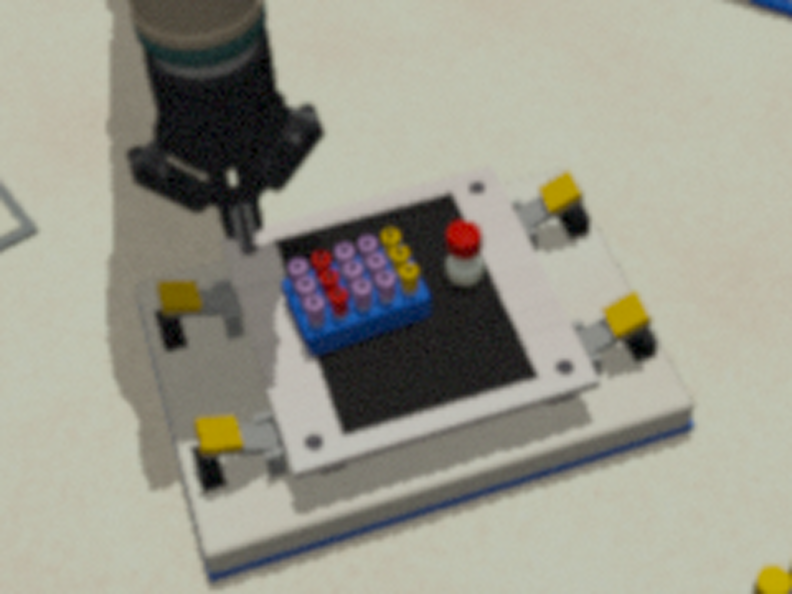

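The view shows the closed fingertip just above corner b, clear of the rack, with all four shims up. Now I'll press in small steps.

Call:
move_arm([
  [[0.002,0,0.008],0],
  [[0.002,0,0.014],0],
  [[0.002,0,0.016],0],
  [[0.002,0,0.018],0],
  [[0.002,0,0.019],0],
])

```text
clock: 2.65
eef_pos: [481.3, -127.1, 72.8]
tool_rot: [-3.139, 0.001, -0.131]
force: [-5.2, 1.6, 28.6]
width: -0.0
```

Corner b bears: 28 N at z = 72.8 with no sinking. On to corner a.

Call:
move_arm([
  [[0,0,-0.03],0],
  [[0,0,-0.06],0],
  [[0,-0.05,-0.06],0],
  [[0,-0.11,-0.06],0],
  [[0,-0.165,-0.06],0],
])

```text
clock: 3.28
eef_pos: [503.2, 38.2, 133.7]
tool_rot: [-3.138, -0.0, -0.131]
force: [-0.1, -0.3, -0.8]
width: -0.5
```

```bash
python3 -c "
from h import *
go('a',80)"
```

```text
a 80 [-0.0018  0.0009  0.0537] turn -0.001 clock 3.275 F [-0.1 -0.3 -0.8] pos [503.2  38.2 133.7]
```

Call:
move_arm([
  [[-0.002,0.001,0.03],0],
  [[-0.002,0.001,0.05],0],
  [[-0.002,0.001,0.058],0],
  [[-0.002,0.001,0.061],0],
  [[-0.002,0.001,0.062],0],
])

```text
clock: 3.9
eef_pos: [501.4, 37.4, 72.2]
tool_rot: [-3.138, -0.001, -0.132]
force: [-1.1, -1.1, 1.3]
width: -0.1
```

Call:
move_arm([
  [[0,0,0.001],0],
  [[0,0,0.002],0],
  [[0,0,0.003],0],
  [[0,0,0.003],0],
])

```text
clock: 4.4
eef_pos: [501.5, 37.5, 69.3]
tool_rot: [-3.138, -0.001, -0.132]
force: [-1.4, 1.3, 3.6]
width: -0.1
```

Corner a gives: only 3.6 N at z = 69.3. I'll press further, to about 67 mm, and hold.

Call:
move_arm([
  [[0,0,0.0015],0],
  [[0,0,0.0025],0],
  [[0,0,0.0025],0],
  [[0,0,0.0025],0],
  [[0,0,0.0025],0],
])

```text
clock: 5.03
eef_pos: [501.5, 37.5, 66.8]
tool_rot: [-3.138, -0.001, -0.132]
force: [-2.4, 0.1, 4.7]
width: 0.0
```

Run:
```python
from h import *
go('pa',130)
im=get_image("scene"); u,v=proj("scene",(573,-55,80)).astype(int)
cv2.imwrite("pics/s2.png",cv2.resize(im[v-90:v+90,u-120:u+120],None,fx=3.3,fy=3.3,interpolation=cv2.INTER_CUBIC))
```

```text
pa 130 [ 0.0245 -0.0542 -0.063 ] turn -0.002 clock 5.025 F [-2.4  0.1  4.7] pos [501.5  37.5  66.8]
```

View pics/s2.png

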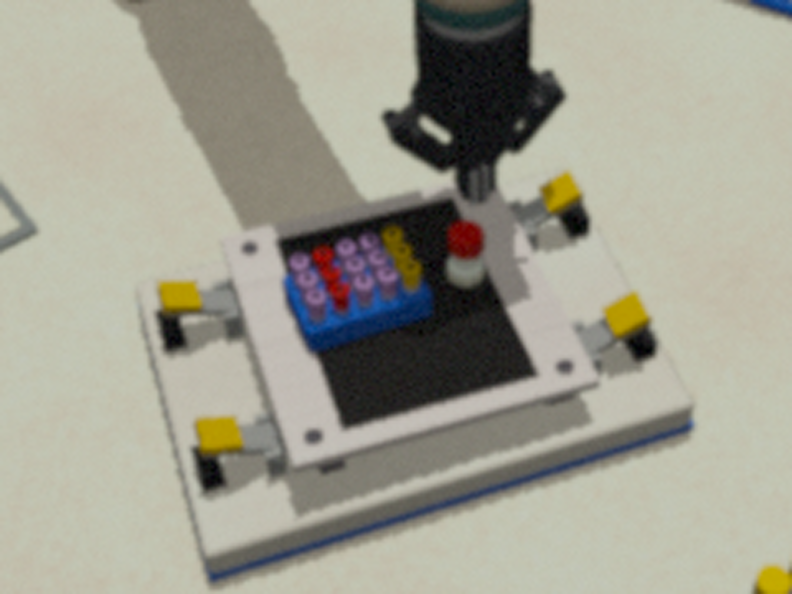

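The picture shows corner a pressed down, the opposite corner c raised, the shims still up and the rack and vial in place. Corner a is the rocking one. Next I'll lift off and go above pad_a.

Call:
move_arm([
  [[0,0,-0.004],0],
  [[0,0,-0.008],0],
  [[0,0,-0.045],0],
  [[0.0245,-0.054,-0.045],0],
  [[0.0245,-0.054,-0.045],0],
])

```text
clock: 5.7
eef_pos: [535.8, 93.0, 112.8]
tool_rot: [-3.134, -0.006, -0.125]
force: [-0.8, -0.2, 0.2]
width: 0.6
```

```bash
python3 -c "
from h import *
go('pa',64)"
```

```text
pa 64 [-0.0026  0.0059  0.0487] turn 0.005 clock 5.7 F [-0.8 -0.2  0.2] pos [535.8  93.  112.8]
```

Call:
move_arm([
  [[-0.003,0.005,0.01],0.005],
  [[-0.003,0.005,0.025],0.005],
  [[-0.003,0.005,0.034],0.005],
  [[-0.003,0.005,0.038],0.005],
  [[-0.003,0.005,0.041],0.005],
])

```text
clock: 6.32
eef_pos: [532.3, 88.8, 71.5]
tool_rot: [-3.134, -0.005, -0.13]
force: [-0.9, 2.0, 3.2]
width: 0.5
```

```bash
python3 -c "
from h import *
go('pa',64)"
```

```text
pa 64 [0.0006 0.001  0.0075] turn -0.0 clock 6.325 F [-0.9  2.   3.2] pos [532.3  88.8  71.5]
```

Pad_a is giving, with 3.2 N at 71.5 mm, so I'll carry on to the stop.

Call:
move_arm([
  [[0,0,0.003],0],
  [[0,0,0.005],0],
  [[0,0,0.007],0],
  [[0,0,0.008],0],
  [[0,0,0.0085],0],
])

```text
clock: 6.95
eef_pos: [532.9, 89.2, 63.9]
tool_rot: [-3.133, -0.006, -0.13]
force: [-1.5, 1.2, 13.2]
width: 0.2
```

The force rose to 13 N at 63.9 mm, so the pad is on its stop. I'll lift off and check.

Call:
move_arm([
  [[0,0,-0.01],0],
  [[0,0,-0.05],0],
  [[0,0,-0.1],0],
  [[0,0,-0.15],0],
  [[-0.03,0,-0.18],0],
])

```text
clock: 7.58
eef_pos: [503.9, 90.6, 246.3]
tool_rot: [-3.132, -0.011, -0.133]
force: [-0.7, 0.0, -0.4]
width: -0.1
```

Run:
```python
from h import *
go('pa',64)
im=get_image("scene"); u,v=proj("scene",(573,-55,80)).astype(int)
cv2.imwrite("pics/s3.png",cv2.resize(im[v-90:v+90,u-120:u+120],None,fx=3.3,fy=3.3,interpolation=cv2.INTER_CUBIC))
```

```text
pa 64 [0.0269 0.0007 0.1826] turn -0.003 clock 7.575 F [-0.7  0.  -0.4] pos [503.9  90.6 246.3]
```

View pics/s3.png

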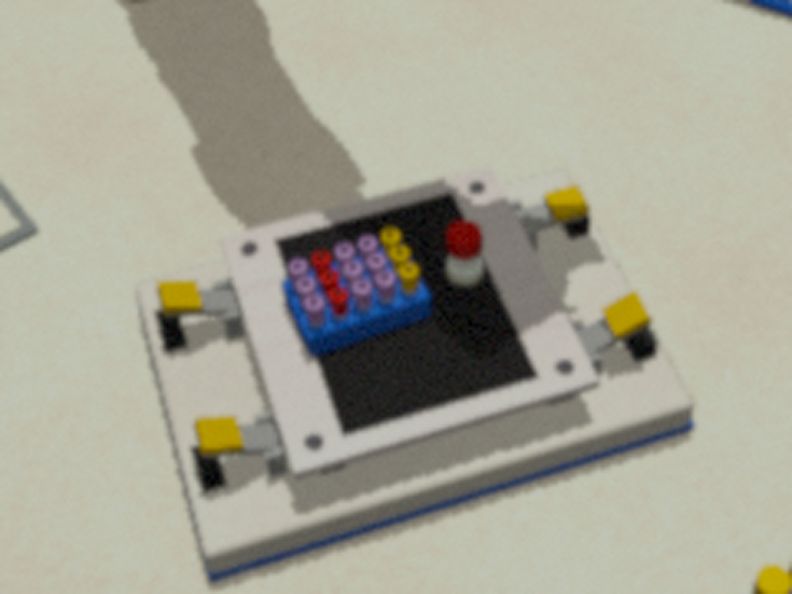

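The pad_a blob dropped from about (562,191) to (567,203), the plate is level again and the rest is unchanged. I'll do a quick numeric check and then hand in.

Run:
```python
from h import *
def pads(im):
    h=cv2.cvtColor(im,cv2.COLOR_BGR2HSV); m=(h[...,0]>18)&(h[...,0]<34)&(h[...,1]>120)&(h[...,2]>90)
    o={}
    B=blobs(m,25,400)
    for k in "abcd":
        c=min(B,key=lambda b:np.linalg.norm(b[0]-proj("scene",(*T["p"+k],75)))); o[k]=c[0]
    return o
A=pads(cv2.imread("pics/scene0.png"));B=pads(get_image("scene"))
for k in "abcd": print(k,(B[k]-A[k]).round(1))
p=np.array(T["pa"]); n=np.array([.13,.99])
for dz,dy in((13,0),(13,2),(4,0)): print(dz,dy,(proj("scene",(*(p+n*dy),77-dz))-proj("scene",(*p,77))).round(1))
```

```text
a [2.  3.2]
b [-0.1  0.1]
c [-0.   0.1]
d [0.  0.1]
13 0 [-0.2  3.8]
13 2 [0.6 3.5]
4 0 [-0.1  1.2]
```

```bash
python3 -c "
from cell import *
print(finish_job())"
```

```text
the job is handed in; nothing more can be done
None
```

The rocking corner is the near left one (corner_a), and its shim (shim_a) is now pressed flat. I handed the job in at about 7.6 s; no verdict is reported.

- **Corner b:** it did not give, reading 28 N at 72.8 mm.
- **Corner a:** it sank to 66.8 mm with only 4.7 N, and the camera showed the plate tilting with the opposite corner raised. I held it down for about half a second while all four shims were still up. I did not press corners c and d, since the rocking one was found.
- **Shim_a:** I pressed pad_a down to 63.9 mm, where the force rose to 13 N, which fits the pad sitting on its stop.

**Last checks:** After I lifted off, pad_a's image had moved by (2.0, 3.2) px. The roughly 3.5 px drop expected for 13 mm fits this, and 4 mm would give only 1.2 px. The sideways 2.0 px is more than my simple estimate of 0 to 0.6 px, and I put it down to the pad swinging outward as it flattened.

The other three pads moved 0.1 px or less. By eye, the plate looked level and the small rack and vial were where they started. I did not measure the plate's level or re-check the other bystanders, but the arm was well clear of them.

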